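Sweep loose jar lids off the draining board into the waste tray

ROBOT

A 6-joint arm with a two-finger parallel gripper is mounted at the origin on the work surface. World frame = base frame: x ahead of the robot, y to its left, z up, the work surface at z = 0. Lengths are in mm, angles in rad, forces in N, time in s.
With the tool pointing down it reaches from about 350 to 875 mm from the base axis. Payload 4.2 kg.
Tool frame: the origin (TCP) lies on the mounting face of the last link; the fingertips stand 173 mm ahead of it and the grasp point (between the pads) lies 155 mm ahead of it; z points along the fingers, y is the line along which they close (so a half turn about z gives the same grasp; the last joint's range is limited). The gripper opens to 85 mm and grips with 20 to 120 N. Pads are 22 mm wide; open, the fingers measure 114 mm over their backs; the gripper's body (76 mm by 85 mm) begins 54 mm behind the grasp point. The pads swing forward as they close: fully open they stand 13 mm farther back than shut.
Start: joints at [1.534, 0.385, 0.008, 0, -1.194, -0.259], TCP at [182.158, 597.845, 404.712] pointing down, gripper open.
Joint ranges: [-3.14, 3.14], [-1.21, 2.06], [-1.07, 1.41], [-3.16, 2.05], [-2.99, -0.16], [-3.1, 3.1]. Speed limits (rad/s): [2.79, 2.79, 3.14, 3.14, 3.14, 3.14].

INTERFACE

Orientations are given as a unit quaternion [x, y, z, w].
In Python, from bench import arm gives the robot as it stands. The module is installed in compiled form; this text tells all that it offers.
- The arm moves only by the tool move_arm, never from a script. Its arguments are lists of equal length, an entry for each row: "fingers": the finger opening in mm, from 0 to 85.4; "travel": the shift along the tool's x, y, z in mm, a list of three; "dr": the turn, a rotation vector about the tool's x, y, z in rad, a list of three. A call has 1 to 10 rows; each row is the pose to reach, as a shift and turn from the pose commanded when the call began, along the tool's axes at that moment; what a row does not reach only later rows make up. A row lasts 1/10 s, in which the tool goes at most 50 mm and 8.59 degrees, less where a joint would pass 70% of its speed; a pose out of reach is approached as far as the arm can. A call with a gripper value outside its range is refused whole. The fingers move at their own pace and stop on an object; the grip force is fixed at half the most. Time passes only in rows, so rows that repeat a pose let the fingers close. It gives the time, the measured TCP pose, the force, the opening and the grip force at its end, in the units of the state.
- arm.read_state(): the state, without advancing time (a new reading comes with each control period).
- arm.get_image(name): name is "side" or "top" or "wrist"; returns the picture (384x512x3 uint8, red, green, blue); there is no depth.
- arm.camera_model(name): a dict with "intrinsics" (3x3 intrinsics, pixels), "pose" (4x4, takes a point from camera to world coordinates). Camera axes: x right, y up, looking along -z (the intrinsics and any distortion apply to the point x, -y, -z); pixel columns grow to the right and rows downward; lengths in mm; the calibration is good to about 2 mm. A picture is of the moment at which its call begins: read the wrist's pose just before it. camera_model takes no time and is no camera call; for the wrist camera it gives the pose at the moment of the call.
- arm.job_done(): hands the job in; it is judged then, once.
The state is a dict: "clock": time; "joints": joint angles; "joint_vel": joint speeds; "joint_efforts": joint torques, N m; "position": TCP position; "ee_rot": TCP orientation; "contact_force": force on the tool from outside, world axes, zero at the start; "wrist_torque": the same for the moment, N m; "gripper_width": finger opening in mm; "grasp_force": force on a finger pad.
Only numpy, scipy, OpenCV 4.12 (cv2) and the standard library are available. Lean on these libraries where they do the work, as an engineer would, in place of code of your own. Each camera call takes 0.05 s, during which the arm holds its last target. There are 200 camera calls.

TASK

Three loose black jar lids lie on the perforated draining board. Without picking any of them up, sweep each lid with the fingertips across the board and off its end, so that all three drop into the open steel waste tray standing against that end. Leave the two closed jars on the board, the bottle and the practice-eye stand where they are.

Things in the scene. Friction and masses are not known exactly. Their poses are not given: they have to be found in the camera images.
- board: perforated draining board, a fixed metal slab, smooth top without rim (holes are only marks), 240 mm in its x, 260 mm in its y, 40 mm high. Origin: centre of its underside. The waste tray stands against one y end, the instrument case against the other (which varies). The lids lie about 80 mm either side of its middle line: two on the side nearer the robot, one beyond; the jars stand on that line.
- tray: open steel waste tray, fixed on the bench against one y end of the board (1 mm gap) and parallel to it: 240 mm along its x, 120 mm along its y, 30 mm high, walls 3 mm, floor 3 mm; its rim is 10 mm lower than the board's top. Origin at the centre of its underside.
- case: closed instrument case with a grey cover, fixed, same footprint as the tray (240 x 120 mm), 32 mm high, top 8 mm lower than the board's, against the other y end of the board. Origin at the centre of its underside. Not used.
- lid_a_mid (a point): a loose black plastic jar lid, a solid disc 40 mm across and 16 mm high, 14 to 28 g, lying flat on the board at the start; this point is the centre of the disc (8 mm above the board while it lies there).
- lid_a: the same lid; origin at the centre of its underside.
- lid_b_mid (a point): a second loose black plastic jar lid, a solid disc 40 mm across and 16 mm high, 14 to 28 g, lying flat on the board at the start; this point is the centre of the disc (8 mm above the board while it lies there).
- lid_b: the same lid; origin at the centre of its underside.
- lid_c_mid (a point): a third loose black plastic jar lid, a solid disc 40 mm across and 16 mm high, 14 to 28 g, lying flat on the board at the start; this point is the centre of the disc (8 mm above the board while it lies there).
- lid_c: the same lid; origin at the centre of its underside.
- jar_a: closed clear specimen jar with a black cap, 36 mm across, 60 mm tall, about 60 g, standing loose on the middle strip of the board; origin at the centre of its underside. To be left standing where it is.
- jar_b: second closed clear specimen jar with a black cap, 36 mm across, 60 mm tall, about 60 g, standing loose on the middle strip of the board; origin at the centre of its underside. To be left standing where it is.
- bottle: white bottle, 64 mm across, 150 mm tall, standing loose on the bench to the left; origin at the centre of its underside.
- eye_stand: practice-eye stand, black round foot 80 mm across with a white ball on top, 78 mm tall, loose on the bench to the right; origin at the centre of its underside.
Mind the look-alikes: they are no part of the job. What is shaped like the lid_c but pink is not meant.

How it is judged:
By the outcome, as a careful person would: the job done as asked, in the order asked, and still so for the second after the job is handed in, with the robot touching nothing.
It also fails if it takes over 54 s, if anything falls off the work surface, if the arm or the gripper's body presses on something with over 40 N, if the wrist force passes 120 N, or if a joint passes its speed limit or range.

## Working session

There is one attempt and no reset: what is moved stays moved. The work goes in short steps, Python scripts to look and compute and a tool call to move; the robot and the scene stay as the last step left them, time stands still between calls to the robot, and variables do not carry over. Pictures are saved under pics/ and viewed, at most 10 in all, crops included, and the job is handed in when it is done.

Besides the shell and the picture viewer there is one more tool, called after "Request:" as name(argument=value, ...) on one line, values as JSON. move_arm: Moves the arm, as the interface text tells. Its arguments: {"type":"object","properties":{"fingers":{"type":"array","items":{"type":"number"}},"travel":{"type":"array","items":{"type":"array","items":{"type":"number"}}},"dr":{"type":"array","items":{"type":"array","items":{"type":"number"}}}},"required":["fingers","travel","dr"]}

```bash
mkdir -p pics; python3 - <<'E'
from bench import arm
import cv2,numpy as np
s=arm.read_state();print(s['clock'],s['position'],s['ee_rot'],s['gripper_width'])
for n in("top","side"):
    im=arm.get_image(n);cv2.imwrite(f"pics/{n}0.png",im[...,::-1])
    m=arm.camera_model(n);print(n,np.round(m['intrinsics'],1).tolist(),np.round(m['pose'],3).tolist(),m.keys())
E
```

```text
0.0 [182.10725084 597.67202483 403.61514176] [ 9.89066067e-01 -1.47469090e-01 -1.10395245e-04  1.08150438e-03] 85.68149212424906
top [[405.1, 0.0, 248.7], [0.0, 405.1, 182.6], [0.0, 0.0, 1.0]] [[-0.08, 0.974, -0.211, 265.69], [-0.997, -0.079, 0.016, 28.673], [-0.001, 0.212, 0.977, 1156.002], [0.0, 0.0, 0.0, 1.0]] dict_keys(['intrinsics', 'pose'])
side [[363.8, 0.0, 259.3], [0.0, 363.8, 193.8], [0.0, 0.0, 1.0]] [[0.905, 0.288, -0.313, 157.074], [-0.425, 0.621, -0.659, -676.903], [0.004, 0.729, 0.684, 805.869], [0.0, 0.0, 0.0, 1.0]] dict_keys(['intrinsics', 'pose'])
```

View pics/top0.png

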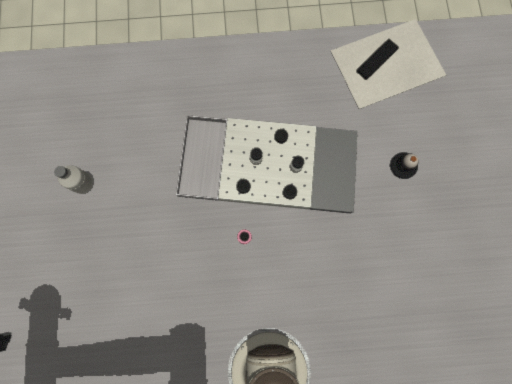

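View pics/side0.png

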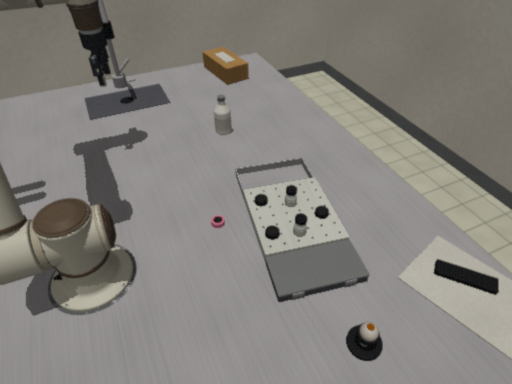

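The tray (columns 180–225) is at the board's left end in the top view. The lids are near (281,136), (243,186) and (290,192), and the jars near (256,155) and (297,163). The small pink ring at (244,237) is the look-alike.

```bash
cat > h.py <<'E'
from bench import arm
import cv2,numpy as np
def ray(m,uv,z):
    K,P=np.array(m['intrinsics']),np.array(m['pose'])
    d=np.linalg.inv(K)@[uv[0],uv[1],1]; d=P[:3,:3]@(d*[1,-1,-1])
    o=P[:3,3]; return o+d*(z-o[2])/d[2]
def blobs(im,roi,thr=45,amin=40):
    g=im.max(2); x0,y0,x1,y1=roi
    k=np.zeros(g.shape,np.uint8); k[y0:y1,x0:x1]=(g[y0:y1,x0:x1]<thr)
    n,l,s,c=cv2.connectedComponentsWithStats(k)
    return [(c[i],s[i]) for i in range(1,n) if s[i][4]>=amin]
def board(im,m,roi):
    x0,y0,x1,y1=roi
    k=np.zeros(im.shape[:2],np.uint8); k[y0:y1,x0:x1]=(im.min(2)[y0:y1,x0:x1]>150)
    k=cv2.morphologyEx(k,cv2.MORPH_CLOSE,np.ones((7,7)))
    c=max(cv2.findContours(k,0,2)[0],key=cv2.contourArea)
    p=np.array([ray(m,q[0],40)[:2] for q in c],np.float32)
    return cv2.minAreaRect(cv2.convexHull(p))
E
python3 - <<'E'
from h import *
for n,roi in(("top",(222,115,318,210)),("side",(240,172,350,250))):
    im=cv2.imread(f"pics/{n}0.png");m=arm.camera_model(n)
    r=board(im,m,roi);print(n,r,cv2.boxPoints(r).tolist())
    for c,s in blobs(im,roi): print(np.round(c,1),s,np.round(ray(m,c,50)[:2],1),np.round(ray(m,c,100)[:2],1))
E
```

```text
top ((566.8472900390625, -45.3900146484375), (265.04010009765625, 241.45196533203125), 79.86418914794922) [[424.6842956542969, -154.5962677001953], [662.3679809570312, -197.0874786376953], [709.01025390625, 63.81623840332031], [471.32659912109375, 106.30744934082031]]
[281. 136.] [276 130  11  13 113] [633.4 -92.3] [616.8 -86.8]
[256.  154.1] [252 149   9  11  83] [585.5 -16.4] [571.1 -14.4]
[297.5 162. ] [293 157  10  11  80] [ 553.1 -131.3] [ 540.1 -124.1]
[243.1 185.9] [238 180  11  13 111] [496.7  27.2] [486.2  27.3]
[289.6 191.2] [284 186  12  12 104] [ 471.1 -100.5] [461.8 -94.6]
side ((564.1621704101562, -47.34980773925781), (259.96246337890625, 239.45382690429688), 79.76640319824219) [[423.2471923828125, -153.99234008789062], [658.8917236328125, -196.53414916992188], [705.0771484375, 59.292724609375], [469.4326171875, 101.83453369140625]]
[291.  190.4] [287 186   9  10  73] [596.9  23.1] [567.8 -23.2]
[260.6 199.9] [255 195  12  11  97] [494.5  24.8] [472.2 -21.6]
[321.3 212. ] [315 207  13  11 114] [631.8 -94.3] [ 600.4 -132.9]
[300.5 219.3] [296 214  10  11  90] [563.  -93.9] [ 536.2 -132.5]
[271.8 232.5] [266 227  13  12 128] [ 467.8 -103.4] [ 447.2 -141.3]
```

Request:
move_arm(fingers=[25, 25, 25, 25, 25, 25, 25, 25, 25, 25], travel=[[12, 13, 0], [36, 38, 0], [60, 64, 0], [84, 90, 0], [108, 116, 0], [132, 142, 0], [156, 168, 0], [180, 194, 0], [208, 224, 0], [236, 254, 0]], dr=[[0, 0, 0], [0, 0, 0], [0, 0, 0], [0, 0, 0], [0, 0, 0], [0, 0, 0], [0, 0, 0], [0, 0, 0], [0, 0, 0], [0, 0, 0]])

```text
clock: 1.1
position: [334.1, 284.5, 404.5]
ee_rot: [0.989, -0.147, -0.0, 0.0]
contact_force: [0.1, 1.3, 0.4]
gripper_width: 25.3
grasp_force: 0.0
```

Request:
move_arm(fingers=[25, 25, 25, 25, 25, 25, 25, 25, 25, 25], travel=[[28, 30, 0], [56, 60, 10], [84, 90, 20], [112, 120, 30], [140, 150, 40], [166, 180, 50], [190, 205, 60], [211, 228, 70], [227, 245, 80], [236, 254, 80]], dr=[[0, 0, 0.14], [0, 0, 0.28], [0, 0, 0.42], [0, 0, 0.56], [0, 0, 0.7], [0, 0, 0.85], [0, 0, 1.0], [0, 0, 1.15], [0, 0, 1.3], [0, 0, 1.452]])

```text
clock: 2.1
position: [485.5, -27.4, 322.8]
ee_rot: [-0.639, 0.769, 0.001, -0.002]
contact_force: [-0.4, 0.7, -0.3]
gripper_width: 24.9
grasp_force: 0.0
```

Request:
move_arm(fingers=[25, 25, 25], travel=[[0, 0, 0], [0, 0, 0], [0, 0, 0]], dr=[[0, 0, 0], [0, 0, 0], [0, 0, 0]])

```text
clock: 2.4
position: [485.3, -25.2, 324.8]
ee_rot: [-0.644, 0.765, 0.0, 0.0]
contact_force: [0.6, -0.2, 0.0]
gripper_width: 25.1
grasp_force: 0.0
```

```bash
cat >> h.py <<'E'
from scipy.spatial.transform import Rotation as R
C=np.array([565.5,-46.4]); EY=np.array([.177,.984]); EX=np.array([.984,-.177])
def st():
    s=arm.read_state(); r=R.from_quat(s['ee_rot']).as_matrix(); p=s['position']
    d=p[:2]-C
    print('t',round(s['clock'],2),'ex,ey',np.round([d@EX,d@EY],1),'pos',np.round(p,1),'toolx',np.round(r[:,0],3),'z',np.round(r[:,2],3),'F',np.round(s['contact_force'],1),'w',round(s['gripper_width'],1))
E
python3 - <<'E'
from h import *
st()
cv2.imwrite("pics/w1.png",arm.get_image("wrist")[...,::-1])
E
```

```text
t 2.4 ex,ey [-82.7   6.7] pos [485.3 -25.2 324.8] toolx [-0.172 -0.985 -0.   ] z [ 0.  0. -1.] F [ 0.6 -0.2  0. ] w 25.1
```

View pics/w1.png

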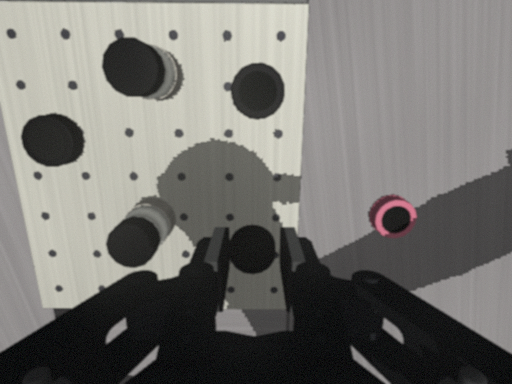

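The wrist view shows the near lid at (251,250), laterally centred between the fingers, and the second near lid at (257,90). I'll check both by ray casting.

```bash
python3 - <<'E'
from h import *
m=arm.camera_model("wrist")
for n,uv in(("near1",(251,250)),("near2",(257,90)),("far",(53,139)),("jarA",(133,242)),("jarB",(134,67))):
    p=ray(m,uv,100 if 'jar' in n else 56)[:2];d=p-C;print(n,np.round(p,1),np.round([d@EX,d@EY],1))
E
```

```text
near1 [497.2  25.5] [-80.   58.7]
near2 [470.5 -99.9] [-84.  -69.4]
far [628.9 -91.5] [ 70.4 -33.2]
jarA [570.7 -16.1] [-0.3 30.7]
jarB [ 539.4 -123.6] [-12.  -80.5]
```

Request:
move_arm(fingers=[25, 25, 25, 25, 25, 25], travel=[[0, -1, 20], [0, -1, 50], [0, -1, 80], [0, -1, 98], [0, -1, 106], [0, -1, 107]], dr=[[0, 0, 0], [0, 0, 0], [0, 0, 0], [0, 0, 0], [0, 0, 0], [0, 0, 0]])

```text
clock: 3.05
position: [486.4, -25.4, 217.3]
ee_rot: [-0.643, 0.766, 0.0, -0.001]
contact_force: [0.2, -0.2, 0.4]
gripper_width: 24.9
grasp_force: 0.0
```

```bash
python3 - <<'E'
from h import *
st()
E
```

```text
t 3.05 ex,ey [-81.5   6.7] pos [486.4 -25.4 217.3] toolx [-0.173 -0.985  0.001] z [-0.001 -0.    -1.   ] F [ 0.2 -0.2  0.4] w 24.9
```

Request:
move_arm(fingers=[25, 25, 25, 25, 25, 25, 25, 25, 25, 25], travel=[[-6, 0, 0], [-14, 0, 0], [-22, 0, 0], [-31, 1, 0], [-40, 2, 0], [-49, 3, 0], [-58, 5, 0], [-67, 7, 0], [-76, 9, 0], [-85, 11, 0]], dr=[[0, 0, 0], [0, 0, 0], [0, 0, 0], [0, 0, 0], [0, 0, 0], [0, 0, 0], [0, 0, 0], [0, 0, 0], [0, 0, 0], [0, 0, 0]])

```text
clock: 4.05
position: [490.4, 60.5, 217.7]
ee_rot: [-0.643, 0.766, 0.0, -0.0]
contact_force: [0.1, -0.3, -0.2]
gripper_width: 24.9
grasp_force: 0.1
```

Request:
move_arm(fingers=[25, 25, 25, 25, 25, 25, 25], travel=[[-9, 1, 0], [-18, 1, 0], [-27, 1, 0], [-36, 1, 0], [-44, 1, 0], [-48, 1, 0], [-48, 1, 0]], dr=[[0, 0, 0], [0, 0, 0], [0, 0, 0], [0, 0, 0], [0, 0, 0], [0, 0, 0], [0, 0, 0]])

```text
clock: 4.75
position: [498.0, 107.7, 217.7]
ee_rot: [-0.643, 0.766, -0.0, 0.0]
contact_force: [-0.2, -0.2, -0.4]
gripper_width: 25.0
grasp_force: 0.0
```

Request:
move_arm(fingers=[25, 25, 25, 25, 25], travel=[[0, 0, -20], [0, 0, -50], [0, 0, -80], [0, 0, -100], [0, 0, -107]], dr=[[0, 0, 0], [0, 0, 0], [0, 0, 0], [0, 0, 0], [0, 0, 0]])

```text
clock: 5.25
position: [498.2, 107.0, 327.0]
ee_rot: [-0.643, 0.766, -0.001, 0.002]
contact_force: [-0.7, -0.0, -0.3]
gripper_width: 25.0
grasp_force: 0.0
```

```bash
python3 - <<'E'
from h import *
st()
im=arm.get_image("side")[...,::-1]
cv2.imwrite("pics/s2.png",cv2.resize(im[140:300,150:380],None,fx=3,fy=3))
E
```

```text
t 5.25 ex,ey [-93.4 139.1] pos [498.2 107.  327. ] toolx [-0.174 -0.985 -0.003] z [ 0.004  0.002 -1.   ] F [-0.7 -0.  -0.3] w 25.0
```

View pics/s2.png

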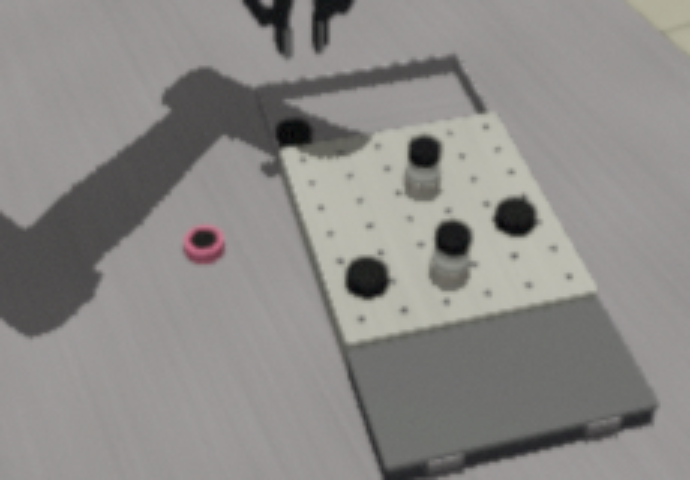

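Lid 1 is in the tray at crop (293,132), and the other objects are undisturbed. Next is the second near lid.

Request:
move_arm(fingers=[25, 25, 25, 25, 25, 25, 25, 25, 25, 25], travel=[[15, 0, 0], [45, -1, 0], [80, -2, 0], [115, -3, 0], [150, -4, 0], [185, -5, 0], [215, -6, 0], [240, -8, 0], [256, -8, 0], [261, -8, 0]], dr=[[0, 0, 0], [0, 0, 0], [0, 0, 0], [0, 0, 0], [0, 0, 0], [0, 0, 0], [0, 0, 0], [0, 0, 0], [0, 0, 0], [0, 0, 0]])

```text
clock: 6.3
position: [459.0, -153.0, 323.0]
ee_rot: [-0.641, 0.767, 0.001, -0.001]
contact_force: [0.4, -0.4, -0.4]
gripper_width: 25.1
grasp_force: 0.0
```

Request:
move_arm(fingers=[25, 25, 25, 25, 25, 25], travel=[[0, 0, 15], [0, 0, 45], [0, 0, 75], [0, 0, 96], [0, 0, 106], [0, 0, 107]], dr=[[0, 0, 0], [0, 0, 0], [0, 0, 0], [0, 0, 0], [0, 0, 0], [0, 0, 0]])

```text
clock: 6.9
position: [459.7, -151.1, 216.2]
ee_rot: [-0.643, 0.766, 0.001, -0.002]
contact_force: [-1.3, -0.5, -0.3]
gripper_width: 25.0
grasp_force: 0.0
```

```bash
python3 - <<'E'
from h import *
st()
E
```

```text
t 6.9 ex,ey [ -85.5 -121.7] pos [ 459.7 -151.1  216.2] toolx [-0.174 -0.985  0.001] z [-0.004  0.    -1.   ] F [-1.3 -0.5 -0.3] w 25.0
```

Request:
move_arm(fingers=[25, 25, 25, 25, 25, 25, 25, 25, 25, 25], travel=[[-6, 0, 0], [-14, 0, 0], [-22, 0, 0], [-31, 0, 0], [-41, 0, 0], [-52, 0, 0], [-63, 0, 0], [-74, 0, 0], [-85, 0, 0], [-96, 0, 0]], dr=[[0, 0, 0], [0, 0, 0], [0, 0, 0], [0, 0, 0], [0, 0, 0], [0, 0, 0], [0, 0, 0], [0, 0, 0], [0, 0, 0], [0, 0, 0]])

```text
clock: 7.9
position: [477.2, -55.7, 217.7]
ee_rot: [-0.643, 0.766, 0.0, -0.0]
contact_force: [-0.1, 0.4, 1.1]
gripper_width: 25.4
grasp_force: 0.1
```

Request:
move_arm(fingers=[25, 25, 25, 25, 25, 25, 25, 25, 25, 25], travel=[[-10, 0, 0], [-20, 0, 0], [-30, 0, 0], [-40, 0, 0], [-50, 0, 0], [-60, 0, 0], [-70, -2, 0], [-79, -5, 0], [-88, -9, 0], [-97, -13, 0]], dr=[[0, 0, 0], [0, 0, 0], [0, 0, 0], [0, 0, 0], [0, 0, 0], [0, 0, 0], [0, 0, 0], [0, 0, 0], [0, 0, 0], [0, 0, 0]])

```text
clock: 8.9
position: [507.3, 37.3, 217.7]
ee_rot: [-0.643, 0.766, -0.0, 0.0]
contact_force: [0.1, -0.1, 0.1]
gripper_width: 24.8
grasp_force: 0.1
```

Request:
move_arm(fingers=[25, 25, 25, 25, 25, 25, 25, 25, 25, 25], travel=[[-8, -4, 0], [-16, -8, 0], [-24, -12, 0], [-32, -16, 0], [-40, -20, 0], [-48, -22, 0], [-56, -22, 0], [-63, -22, 0], [-66, -22, 0], [-66, -22, 0]], dr=[[0, 0, 0], [0, 0, 0], [0, 0, 0], [0, 0, 0], [0, 0, 0], [0, 0, 0], [0, 0, 0], [0, 0, 0], [0, 0, 0], [0, 0, 0]])

```text
clock: 9.9
position: [539.8, 98.2, 217.7]
ee_rot: [-0.643, 0.766, 0.0, -0.0]
contact_force: [-0.2, -0.8, 0.6]
gripper_width: 25.0
grasp_force: 0.0
```

Request:
move_arm(fingers=[25, 25, 25, 25, 25], travel=[[0, 0, -20], [0, 0, -50], [0, 0, -80], [0, 0, -100], [0, 0, -108]], dr=[[0, 0, 0], [0, 0, 0], [0, 0, 0], [0, 0, 0], [0, 0, 0]])

```text
clock: 10.4
position: [540.1, 97.6, 328.1]
ee_rot: [-0.643, 0.766, -0.001, 0.002]
contact_force: [1.5, -0.3, 0.1]
gripper_width: 25.2
grasp_force: 0.0
```

```bash
python3 - <<'E'
from h import *
st()
im=arm.get_image("side")[...,::-1]
cv2.imwrite("pics/s3.png",cv2.resize(im[140:300,150:380],None,fx=3,fy=3))
E
```

```text
t 10.4 ex,ey [-50.5 137.2] pos [540.1  97.6 328.1] toolx [-0.174 -0.985 -0.002] z [ 0.004  0.002 -1.   ] F [ 1.5 -0.3  0.1] w 25.2
```

View pics/s3.png

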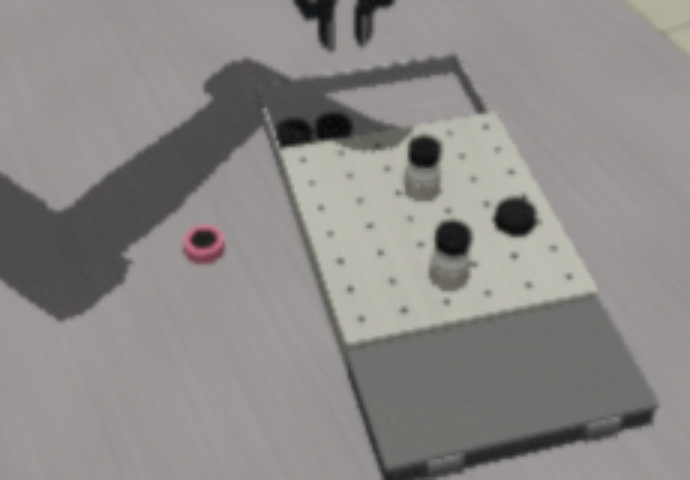

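Both near lids lie in the tray at crop (293,132) and (333,127). The far lid is next.

Request:
move_arm(fingers=[25, 25, 25, 25, 25, 25, 25, 25, 25, 25], travel=[[13, -7, 0], [39, -21, 0], [69, -39, 0], [99, -56, 0], [129, -72, 0], [159, -89, 0], [186, -104, 0], [206, -115, 0], [219, -122, 0], [222, -123, 0]], dr=[[0, 0, 0], [0, 0, 0], [0, 0, 0], [0, 0, 0], [0, 0, 0], [0, 0, 0], [0, 0, 0], [0, 0, 0], [0, 0, 0], [0, 0, 0]])

```text
clock: 11.45
position: [622.3, -144.1, 323.9]
ee_rot: [-0.642, 0.767, 0.001, -0.001]
contact_force: [0.2, 1.0, -0.4]
gripper_width: 25.2
grasp_force: 0.0
```

Request:
move_arm(fingers=[25, 25, 25, 25, 25, 25], travel=[[0, 0, 15], [0, 0, 45], [0, 0, 75], [0, 0, 96], [0, 0, 107], [0, 0, 108]], dr=[[0, 0, 0], [0, 0, 0], [0, 0, 0], [0, 0, 0], [0, 0, 0], [0, 0, 0]])

```text
clock: 12.05
position: [621.8, -141.7, 216.0]
ee_rot: [-0.643, 0.766, 0.001, -0.001]
contact_force: [0.5, -0.4, -0.3]
gripper_width: 25.0
grasp_force: 0.0
```

```bash
python3 - <<'E'
from h import *
st()
E
```

```text
t 12.05 ex,ey [ 72.2 -83.8] pos [ 621.8 -141.7  216. ] toolx [-0.173 -0.985  0.001] z [-0.004  0.    -1.   ] F [ 0.5 -0.4 -0.3] w 25.0
```

Total push is 222 mm.

Request:
move_arm(fingers=[25, 25, 25, 25, 25, 25, 25, 25, 25, 25], travel=[[-6, 0, 0], [-14, 0, 0], [-22, 0, 0], [-31, 0, 0], [-41, 0, 0], [-51, 0, 0], [-61, 0, 0], [-71, 0, 0], [-81, 0, 0], [-91, 0, 0]], dr=[[0, 0, 0], [0, 0, 0], [0, 0, 0], [0, 0, 0], [0, 0, 0], [0, 0, 0], [0, 0, 0], [0, 0, 0], [0, 0, 0], [0, 0, 0]])

```text
clock: 13.05
position: [638.4, -51.8, 217.7]
ee_rot: [-0.643, 0.766, 0.0, -0.0]
contact_force: [-0.3, -0.4, -0.7]
gripper_width: 25.0
grasp_force: 0.1
```

Request:
move_arm(fingers=[25, 25, 25, 25, 25, 25, 25, 25, 25, 25], travel=[[-9, 0, 0], [-18, 0, 0], [-27, 0, 0], [-36, 0, 0], [-45, 0, 0], [-54, 0, 0], [-63, 0, 0], [-72, 0, 0], [-81, 0, 0], [-90, 0, 0]], dr=[[0, 0, 0], [0, 0, 0], [0, 0, 0], [0, 0, 0], [0, 0, 0], [0, 0, 0], [0, 0, 0], [0, 0, 0], [0, 0, 0], [0, 0, 0]])

```text
clock: 14.05
position: [654.0, 36.7, 217.7]
ee_rot: [-0.643, 0.766, 0.0, -0.0]
contact_force: [-0.0, -0.2, 0.5]
gripper_width: 25.0
grasp_force: 0.1
```

Request:
move_arm(fingers=[25, 25, 25, 25, 25, 25, 25], travel=[[-9, 0, 0], [-18, 0, 0], [-27, 0, 0], [-35, 0, 0], [-41, 0, 0], [-42, 0, 0], [-42, 0, 0]], dr=[[0, 0, 0], [0, 0, 0], [0, 0, 0], [0, 0, 0], [0, 0, 0], [0, 0, 0], [0, 0, 0]])

```text
clock: 14.75
position: [661.2, 77.5, 217.6]
ee_rot: [-0.643, 0.766, 0.0, -0.0]
contact_force: [1.2, 0.1, 0.7]
gripper_width: 25.0
grasp_force: 0.0
```

Request:
move_arm(fingers=[25, 25, 25, 25, 25, 25, 25, 25], travel=[[0, 0, -20], [0, 0, -50], [0, 0, -80], [0, 0, -110], [0, 0, -140], [0, 0, -160], [0, 0, -170], [0, 0, -170]], dr=[[0, 0, 0], [0, 0, 0], [0, 0, 0], [0, 0, 0], [0, 0, 0], [0, 0, 0], [0, 0, 0], [0, 0, 0]])

```text
clock: 15.55
position: [661.2, 77.0, 389.2]
ee_rot: [-0.642, 0.766, -0.001, 0.001]
contact_force: [-0.2, 0.5, -0.5]
gripper_width: 24.9
grasp_force: 0.0
```

```bash
python3 - <<'E'
from h import *
st()
im=arm.get_image("side")[...,::-1]; t=arm.get_image("wrist")[...,::-1]
a=cv2.resize(im[140:270,200:380],(554,400)); b=cv2.resize(t,(266,200))
cv2.imwrite("pics/s4.png",a);cv2.imwrite("pics/w4.png",t)
for n,mm in(("jarA",(291,190.4)),):pass
for c,s in blobs(im,(235,150,350,250)): print(np.round(c,1),s)
E
```

```text
t 15.55 ex,ey [ 72.3 138.3] pos [661.2  77.  389.2] toolx [-0.175 -0.985 -0.001] z [ 0.003  0.001 -1.   ] F [-0.2  0.5 -0.5] w 24.9
[295.8 175.4] [291 172  11   8  76]
[259.9 181.6] [255 178  12   8  77]
[247.3 183.7] [242 180  12   9  86]
[291.  190.4] [287 186   9  10  73]
[300.4 219.3] [296 214  10  11  88]
```

View pics/s4.png

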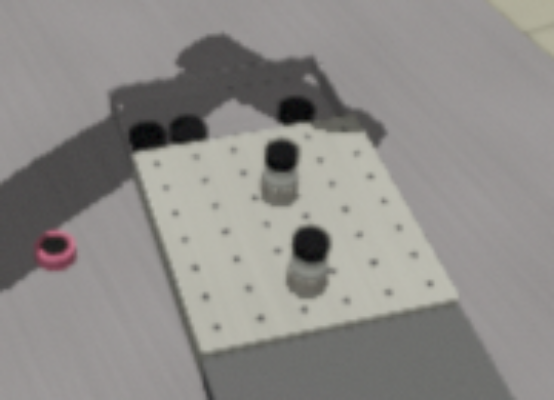

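View pics/w4.png

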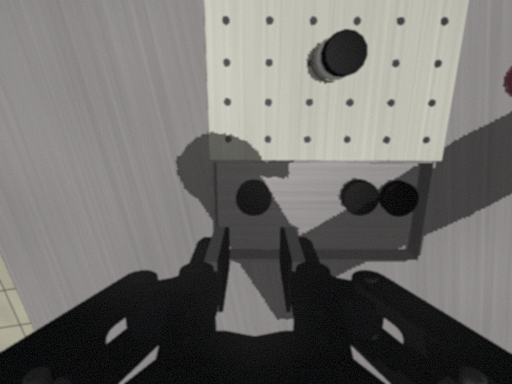

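All three lids are flat in the tray at wrist (253,197), (360,197) and (398,197). The jars are at their original pixels, (291,190) and (300,219) in the side view, and the arm is clear.

```bash
python3 -c "
from bench import arm
print(arm.job_done())"
```

```text
the job is handed in; nothing more can be done
None
```

I swept all three black lids off the board end into the waste tray; the last pictures show them lying in it and the jars standing where they were, and I handed the job in after about 16 s of robot time.

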